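# Shut the storage case and stack the boxes on it

### The job

Tidy the desk: lower the lid of the open dark-grey storage case until it is shut, then stack the two cardboard boxes on it, the larger one centred on the lid and the smaller one centred on top of the larger, with the long sides of case and boxes all parallel. Set each box down right way up without dropping it, let go, and leave the mug and the phone where they are.

Things in the scene. Friction and masses are not known exactly. Their poses are not given: they have to be found in the camera images.
- case: grey plastic storage case, fixed to the desk, 130 (its x) x 180 (its y) x 60 mm high without the lid, 5 mm walls, open at the top, a few desk things fixed inside that stay below the rim. Origin: centre of its underside on the desk; z up; y along its long side; +x points from the front, which has a label plate, to the long side with the hinge.
- case_top (a point): centre of the top face of the shut lid (68 mm above the desk), with the axes of the case; it stays there when the lid is open
- lid (a joint): angle of the case's lid, rad: 0 shut (level), grows as it opens; 1.57 is upright. It starts half open, leaning back over the case, its outer face looking up and to the hinge side. The stiff hinge (0.25 N m of friction) keeps the lid where it is left; about 3 to 6 N on the outer face near its free edge pushes it down.
- lid_hinge (a point): middle of the hinge line, which runs along the case's y at its far (+x) long top edge: 65 mm from the case's centre, 60 mm above the desk; this point is on the underside of the lid. The lid is a flat grey panel, 130 mm from hinge to free edge, 180 mm wide, 8 mm thick, 0.2 kg; the small lip at its free edge is trim without substance, not to be gripped.
- lid_edge (a point): middle of the lid's free edge, on its outer (top) face, 130 mm from the hinge line; moves with the lid
- large_box: larger closed cardboard box, 62 (its x) x 150 (its y) x 45 mm high, 0.18 to 0.35 kg, lying on the desk. Origin: centre of its underside; z up; y along its length.
- small_box: smaller closed cardboard box, 48 (its x) x 110 (its y) x 40 mm high, 0.1 to 0.21 kg, lying on the desk. Origin: centre of its underside; z up; y along its length.
- mug: patterned mug with tea, loose, 78 mm across, 89 mm high, handle to its -y (108 mm long in y); origin: centre of its extent, on its underside. A bystander, not to be moved.
- phone: black mobile phone lying screen up, loose, 146 (its x) x 72 (its y) x 9 mm high; origin: centre of its underside. A bystander, not to be moved.

How it is judged:
By the outcome, as a careful person would: the job done as asked, in the order asked, and still so for the second after the job is handed in, with the robot touching nothing.
It also fails if it takes over 62 s, if anything falls off the work surface, if the arm or the gripper's body presses on something with over 40 N, if the wrist force passes 120 N, or if a joint passes its speed limit or range.

### The arm

A 7-joint arm with a two-finger parallel gripper is mounted at the origin on a cart in front of the work surface, level with it; the furniture and walls round the work are solid. World frame = base frame: x ahead of the robot, y to its left, z up, the work surface at z = 0. Lengths are in m, angles in rad, forces in N, time in s.
With the tool pointing down it reaches from about 0.425 to 0.825 m from the base axis. Payload 3.6 kg.
Tool frame: the origin (TCP) lies between the finger pads; the fingertips stand 8 mm ahead of it and the grasp point (between the pads) lies 11 mm behind it; z points along the fingers, y is the line along which they close (so a half turn about z gives the same grasp; the last joint's range is limited). The gripper opens to 85 mm and grips with 20 to 120 N. Pads are 22 mm wide; open, the fingers measure 114 mm over their backs; the gripper's body (76 mm by 85 mm) begins 54 mm behind the grasp point. The pads swing forward as they close: fully open they stand 13 mm farther back than shut.
Start: joints at [1.192, 0.615, -0.013, 1.423, 0.008, 1.103, -0.04], TCP at [0.225, -0.61, 0.239] pointing down, gripper open.
Joint ranges: [-3.12, 3.12], [-0.3, 2.06], [-1.34, 1.32], [0.26, 2.42], [-1.36, 4.5], [0.01, 1.98], [-2.84, 2.84]. Speed limits (rad/s): [2.79, 2.79, 3.14, 3.14, 3.14, 3.14, 3.14].

### API

Orientations are given as a unit quaternion [x, y, z, w].
In Python, from cell import observe, capture, get_calibration, job_done gives the robot as it stands.
- The arm moves only by the shell command python3 -m creep 'ROWS' [OPENING] [FORCE]. ROWS is JSON, a list of rows, each a list of 6 numbers: the shift along the tool's x, y, z in m, then the turn, a rotation vector about the tool's x, y, z in degrees. A call has exactly 5 rows; each row shifts and turns the commanded pose from where the row before left it, along the tool's axes as they then stand; what a row does not reach is not made up. A row lasts 1/12 s, in which the tool goes at most 41.7 mm and 7.16 degrees, less where a joint would pass 70% of its speed; a pose out of reach is approached as far as the arm can. A call is refused whole if a number of a shift passes 0.0417 or a number of a turn 7.16, either way. A call with a gripper value outside its range is refused whole. OPENING is the opening, from 0 (shut) to 1 (fully open), set as the call begins (- or left out, the last holds). The fingers move at their own pace and stop on an object; FORCE is the grip in N (left out, the last holds). Time passes only in rows, so rows that do not move let the fingers close, or fill a call up. It gives the time, the measured TCP pose, the force, the opening and the grip force at its end, in the units of the state.
- observe(): the state, without advancing time (a new reading comes with each control period).
- capture(name): name is "scene" or "side" or "wrist"; returns the picture (480x640x3 uint8, red, green, blue); there is no depth.
- get_calibration(name): a dict with "intrinsics" (3x3 intrinsics, pixels), "R" (3x3) and "t" (3): a world point X has camera coordinates R X + t. Camera axes: x right, y down, z forward; pixel columns grow to the right and rows downward; lengths in m; the calibration is good to about 2 mm. The wrist camera is an equidistant fisheye: a pixel r from the principal point sees the ray r / f radians off the axis. A picture is of the moment at which its call begins: read the wrist's pose just before it. get_calibration takes no time and is no camera call; for the wrist camera it gives the pose at the moment of the call.
- job_done(): hands the job in; it is judged then, once.
The state is a dict: "t": time; "qpos": joint angles; "dq": joint speeds; "effort": joint torques, N m; "tool_pos": TCP position; "ee_rot": TCP orientation; "wrist_force": force on the tool from outside, world axes, zero at the start; "moment": the same for the moment, N m; "opening": opening from 0.0 (shut) to 1.0 (fully open); "finger_force": force on a finger pad.
Only numpy, scipy, OpenCV 4.12 (cv2) and the standard library are available. Lean on these libraries where they do the work, as an engineer would, in place of code of your own. Each camera call takes 0.05 s, during which the arm holds its last target. There are 200 camera calls.

## Working session

There is one attempt and no reset: what is moved stays moved. The work goes in short steps, Python scripts to look and compute and a shell command to move; the robot and the scene stay as the last step left them, time stands still between calls to the robot, and variables do not carry over. Pictures are saved under pics/ and viewed, at most 10 in all, crops included, and the job is handed in when it is done.

```bash
ls; mkdir -p pics; python3 - <<'E'
from cell import *
import cv2,numpy as np
s=observe();print({k:np.round(v,3).tolist() for k,v in s.items()})
for n in("scene","side","wrist"):
    c=get_calibration(n);im=capture(n);cv2.imwrite(f"pics/{n}0.png",im[...,::-1])
    print(n,np.round(c["intrinsics"],1).tolist(),np.round(c["R"],3).tolist(),np.round(c["t"],3).tolist(), "pos",np.round(-c["R"].T@c["t"],3) if hasattr(c["R"],"T") else "")
E
```

```text
pics
{'t': 0.0, 'qpos': [1.191, 0.616, -0.013, 1.425, 0.008, 1.103, -0.04], 'dq': [0.001, -0.0, 0.001, 0.0, 0.002, 0.001, 0.0], 'effort': [-0.0, -46.923, 0.259, -17.104, 0.01, 0.01, 0.0], 'tool_pos': [0.224, -0.609, 0.238], 'ee_rot': [0.984, 0.176, -0.0, -0.001], 'wrist_force': [-0.727, 0.13, 0.169], 'moment': [0.027, -0.008, -0.056], 'finger_force': 0.0, 'opening': 1.0}
scene [[542.4, 0.0, 313.6], [0.0, 542.4, 237.2], [0.0, 0.0, 1.0]] [[0.979, -0.202, 0.012], [-0.165, -0.832, -0.529], [0.117, 0.517, -0.848]] [-0.588, 0.139, 1.111] pos [ 0.469 -0.576  1.023]
side [[560.1, 0.0, 322.0], [0.0, 560.1, 240.5], [0.0, 0.0, 1.0]] [[0.977, -0.213, 0.014], [-0.086, -0.451, -0.888], [0.195, 0.867, -0.459]] [-0.588, 0.142, 1.207] pos [ 0.351 -1.107  0.688]
wrist [[371.6, 0.0, 320.6], [0.0, 371.6, 237.8], [0.0, 0.0, 1.0]] [[0.345, -0.939, -0.0], [-0.904, -0.332, 0.27], [-0.253, -0.093, -0.963]] [-0.649, -0.035, 0.379] pos [ 0.288 -0.585  0.374]
```

View pics/scene0.png

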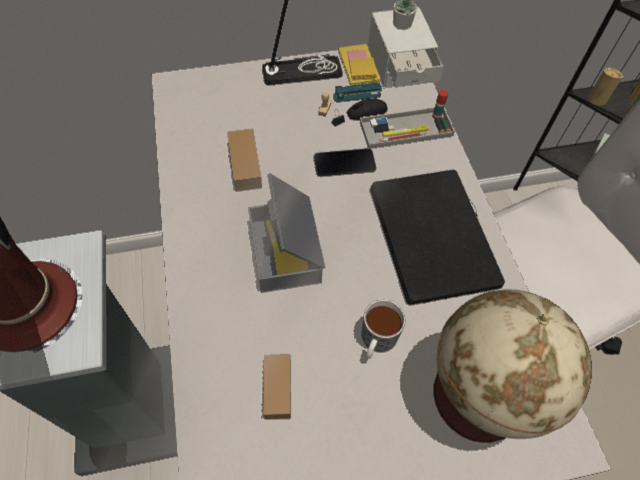

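View pics/side0.png

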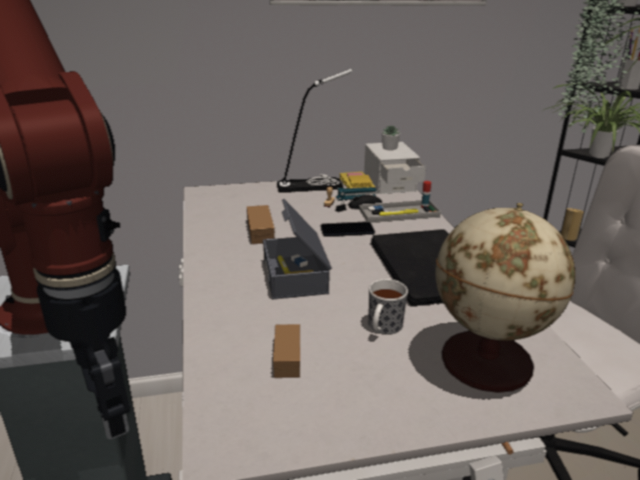

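The scene view shows the case at about (285,245) with its lid half open to the right, one box at (244,158), another at (277,385), the mug at (383,325) and the phone at (345,162). The side view shows the boxes at (260,222) and (287,350) and the case at (297,262). Next I segment these and measure.

```bash
cat > h.py <<'E'
import cv2,numpy as np,json
from cell import *
from scipy.spatial.transform import Rotation as Ro
def ray(c,uv):
    uv=np.atleast_2d(uv).astype(float);K=c["intrinsics"];K=np.array(K);R=np.array(c["R"]);t=np.array(c["t"])
    p=(uv-K[:2,2])/[K[0,0],K[1,1]]
    if c.get("fish"):
        th=np.linalg.norm(p,axis=1,keepdims=True);d=np.hstack([p/np.maximum(th,1e-9)*np.sin(th),np.cos(th)])
    else: d=np.hstack([p,np.ones((len(p),1))])
    return -R.T@t,d@R/np.linalg.norm(d,axis=1,keepdims=True)
def plane(c,uv,z):
    o,d=ray(c,uv);return o+d*((z-o[2])/d[:,2])[:,None]
def tri(c1,u1,c2,u2):
    o1,d1=ray(c1,u1);o2,d2=ray(c2,u2);out=[]
    for a,b in zip(d1,d2):
        s=np.linalg.lstsq(np.c_[a,-b],o2-o1,rcond=None)[0];p,q=o1+s[0]*a,o2+s[1]*b
        out.append(np.r_[(p+q)/2,np.linalg.norm(p-q)])
    return np.array(out)
def cal(n):
    c=dict(get_calibration(n));c["fish"]=n=="wrist";return c
E
python3 - <<'E'
from h import *
I={n:cv2.imread(f"pics/{n}0.png") for n in("scene","side")}
T=[];C={}
for n in I:
    c=cal(n);h=cv2.cvtColor(I[n],cv2.COLOR_BGR2HSV)
    m=cv2.inRange(h,(5,90,60),(20,220,255));m[:,:200]=0;m[:,340:]=0;m[:120]=0
    ct=[x for x in cv2.findContours(m,0,cv2.CHAIN_APPROX_NONE)[0] if cv2.contourArea(x)>300]
    for x in ct:
        mm=np.zeros_like(m);cv2.drawContours(mm,[x],-1,255,-1)
        v=h[...,2][mm>0];th,_=cv2.threshold(v,0,255,cv2.THRESH_OTSU)
        top=((mm>0)&(h[...,2]>th)).astype(np.uint8)*255
        top=cv2.morphologyEx(top,cv2.MORPH_OPEN,np.ones((3,3)))
        tc=max(cv2.findContours(top,0,cv2.CHAIN_APPROX_NONE)[0],key=cv2.contourArea)
        print(n,"bbox",cv2.boundingRect(x),"th",th)
        for z in(.04,.045):
            P=plane(c,tc[:,0],z)[:,:2].astype(np.float32)*1000;r=cv2.minAreaRect(P);print("  z",z,np.round(r[0]),np.round(r[1]),round(r[2],1))
        mo=cv2.minAreaRect(tc);print("  px rect ctr",mo[0]);C[n,cv2.boundingRect(x)[1]>250]=cv2.boxPoints(mo).mean(0)
for k in(True,False):print("tri",k,tri(cal("scene"),C["scene",k],cal("side"),C["side",k]))
a=cv2.resize(I["scene"][165:300,235:335],None,fx=4,fy=4,interpolation=cv2.INTER_CUBIC)
b=cv2.resize(I["side"][190:305,250:345],None,fx=4,fy=4,interpolation=cv2.INTER_CUBIC)
o=np.zeros((540,780,3),np.uint8);o[:,:400]=a;o[:460,400:]=b;cv2.imwrite("pics/c1.png",o)
E
```

```text
scene bbox (263, 355, 27, 64) th 114.0
  z 0.04 [ 474. -273.] [109.  46.] 79.7
  z 0.045 [ 474. -275.] [108.  46.] 79.7
  px rect ctr (276.0, 384.5)
scene bbox (228, 129, 33, 52) th 116.0
  z 0.04 [488. 283.] [150.  61.] 88.5
  z 0.045 [488. 279.] [149.  61.] 88.5
  px rect ctr (243.22996520996094, 154.1099853515625)
side bbox (273, 325, 27, 52) th 105.0
  z 0.04 [ 474. -273.] [106.  47.] 79.8
  z 0.045 [ 473. -280.] [105.  46.] 79.8
  px rect ctr (286.0, 342.5)
side bbox (247, 206, 27, 37) th 105.0
  z 0.04 [488. 287.] [148.  61.] 88.3
  z 0.045 [487. 276.] [147.  61.] 88.3
  px rect ctr (259.5154113769531, 217.1230926513672)
tri True [[ 4.73124132e-01 -2.74389831e-01  3.91683400e-02  3.51450039e-04]]
tri False [[4.88197260e-01 2.79222967e-01 4.22120305e-02 2.03155797e-04]]
```

View pics/c1.png

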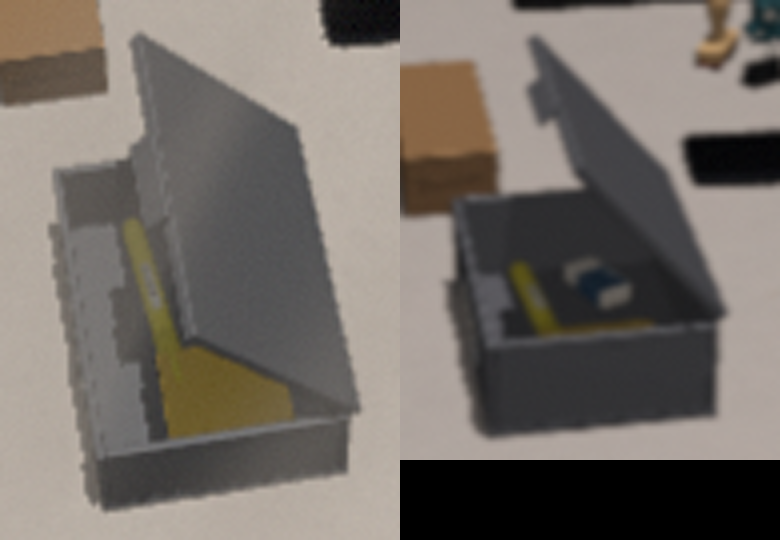

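The enlarged crops (scene left, side right) give the case's rim and lid corners. In scene pixels the rim is (259,279.5), (249,207.5) and (322.5,269), and the lid's free edge runs from (269,174) to (282,249.5). Now I triangulate these.

```bash
python3 - <<'E'
from h import *
a,b=cal("scene"),cal("side")
L=["rim -x-y","rim -x+y","rim +x-y","free far","free near","hinge far"]
s=[(259.25,279.5),(249.25,207.5),(322.5,268.7),(269.25,173.75),(282,249.5),(309.2,197)]
d=[(271.75,276.75),(264.5,240),(330.5,269.5),(283.25,199.5),(296.25,234.5),(316.75,232.5)]
T=tri(a,s,b,d)
for l,t in zip(L,T):print(l,np.round(t*1000,1))
R=plane(a,s[:3],.06)[:,:2]*1000;R2=plane(b,d[:3],.06)[:,:2]*1000;print(np.round(R,1).tolist(),np.round(R2,1).tolist())
for Q in(R,R2):
  e=Q[1]-Q[0];f=Q[2]-Q[0];print("len",np.linalg.norm(e),np.linalg.norm(f),"yaw y-side",np.degrees(np.arctan2(-e[0],e[1])),"x-side",np.degrees(np.arctan2(f[1],f[0])),"ctr",(Q[1]+Q[2])/2)
# free edge, distance to hinge
e=T[3]-T[4];print("free yaw",np.degrees(np.arctan2(-e[0],e[1])),np.linalg.norm(e[:3]))
s=observe();print("tool yaw",Ro.from_quat(s["ee_rot"]).as_matrix().round(3).tolist())
E
```

```text
rim -x-y [ 4.754e+02 -6.470e+01  5.770e+01  2.000e-01]
rim -x+y [481.1 114.   56.6   1.1]
rim +x-y [604.5 -68.9  64.    1.4]
free far [5.304e+02 1.152e+02 1.599e+02 4.000e-01]
free near [527.9 -62.8 154.8   4.7]
hinge far [611.8 109.   67.4   0.8]
[[475.5, -65.9], [480.5, 111.7], [604.4, -66.6]] [[474.8, -68.4], [480.9, 107.2], [606.8, -62.3]]
len 177.6969166574975 128.90738263415886 yaw y-side -1.6183897114476191 x-side -0.28833908801170643 ctr [542.4179607   22.54845155]
len 175.6969508561203 132.14886967913583 yaw y-side -1.9850522270783102 x-side 2.6458780946164255 ctr [543.87256455  22.41522325]
free yaw -0.7773223709834669 0.17812808530019061
tool yaw [[0.938, 0.346, -0.001], [0.346, -0.938, 0.002], [0.0, -0.002, -1.0]]
```

Everything agrees with the given sizes. The large box is at (0.488, 0.280) with yaw -1.5°, and the small box is at (0.474, -0.274) with yaw -10.3°. The case is at (0.543, 0.022) with yaw about -1.5°, and the lid is at about 50°. I start by turning the tool onto the case axes with the fingers shut.

```bash
python3 -m creep '[[0,0,0,0,0,-6.8],[0,0,0,0,0,-6.8],[0,0,0,0,0,-6.8],[0,0,0,0,0,-6.8],[0,0,0,0,0,-6.8]]' 0 60
python3 -m creep '[[0,0,0,0,0,-6.8],[0,0,0,0,0,-6.8],[0,0,0,0,0,-6.8],[0,0,0,0,0,-6.8],[0,0,0,0,0,-6.8]]'
python3 -m creep '[[0.036,0.02,-0.004,0,0,0],[0.036,0.02,-0.004,0,0,0],[0.036,0.02,0,0,0,0],[0.036,0.02,0,0,0,0],[0.036,0.02,0,0,0,0]]'
python3 -m creep '[[0.036,0.02,0,0,0,0],[0.036,0.02,0,0,0,0],[0.036,0.02,0,0,0,0],[0.036,0.02,0,0,0,0],[0.036,0.02,0,0,0,0]]'
```

```text
t: 0.57
tool_pos: [0.2244, -0.6096, 0.2388]
ee_rot: [0.889, 0.458, 0.0, -0.001]
wrist_force: [0.6, -0.5, -0.3]
opening: 0.301
finger_force: 0.0
t: 0.98
tool_pos: [0.2243, -0.6097, 0.2388]
ee_rot: [0.716, 0.698, 0.0, -0.001]
wrist_force: [-0.4, -0.8, -0.1]
opening: -0.002
finger_force: 0.0
t: 1.4
tool_pos: [0.3306, -0.4313, 0.2472]
ee_rot: [0.718, 0.696, 0.0, -0.0]
wrist_force: [-0.1, -0.4, 0.2]
opening: -0.002
finger_force: 0.0
t: 1.82
tool_pos: [0.4361, -0.2546, 0.2473]
ee_rot: [0.718, 0.696, -0.0, -0.0]
wrist_force: [1.2, -0.7, 0.3]
opening: 0.002
finger_force: 0.0
```

```bash
python3 -m creep '[[0.028,0.011,0,0,0,0],[0.028,0.011,0,0,0,0],[0.028,0.011,0,0,0,0],[0.028,0.011,0,0,0,0],[0.028,0.011,0,0,0,0]]'
python3 -m creep '[[0.028,0.011,0.012,0,0,0],[0.028,0.011,0.015,0,0,0],[0.028,0.011,0.015,0,0,0],[0.028,0.011,0.015,0,0,0],[0.028,0.011,0.015,0,0,0]]'
python3 -m creep '[[0,-0.002,0.006,0,0,0],[0,-0.002,0.006,0,0,0],[0,-0.002,0.006,0,0,0],[0,-0.005,0.005,0,0,0],[0,-0.005,0.005,0,0,0]]'
```

```text
t: 2.23
tool_pos: [0.4952, -0.1168, 0.2472]
ee_rot: [0.718, 0.696, -0.0, -0.0]
wrist_force: [0.4, 0.4, -0.0]
opening: 0.002
finger_force: 0.0
t: 2.65
tool_pos: [0.5546, 0.0212, 0.1744]
ee_rot: [0.718, 0.696, -0.0, -0.0]
wrist_force: [0.5, -1.1, 0.3]
opening: 0.002
finger_force: 0.0
t: 3.07
tool_pos: [0.5385, 0.0192, 0.1476]
ee_rot: [0.719, 0.695, 0.001, 0.001]
wrist_force: [0.9, -0.1, 2.3]
opening: -0.001
finger_force: 0.9
```

Contact has been made (Fz 2.3 N, about as expected), so I follow the arc down.

```bash
python3 -m creep '[[0,-0.005,0.005,0,0,0],[0,-0.004,0.006,0,0,0],[0,-0.004,0.006,0,0,0],[0,-0.004,0.006,0,0,0],[0,-0.003,0.006,0,0,0]]'
python3 -m creep '[[0,-0.003,0.006,0,0,0],[0,-0.003,0.006,0,0,0],[0,-0.002,0.006,0,0,0],[0,-0.002,0.006,0,0,0],[0,-0.001,0.006,0,0,0]]'
python3 -m creep '[[0,-0.001,0.005,0,0,0],[0,0,0.004,0,0,0],[0,0,0.004,0,0,0],[0,0,0.003,0,0,0],[0,0,0,0,0,0]]'
```

```text
t: 3.48
tool_pos: [0.5175, 0.0207, 0.1177]
ee_rot: [0.718, 0.696, -0.001, -0.0]
wrist_force: [0.1, -0.3, 2.1]
opening: 0.001
finger_force: 0.8
t: 3.9
tool_pos: [0.5071, 0.0216, 0.0877]
ee_rot: [0.718, 0.696, -0.0, -0.0]
wrist_force: [-0.3, -0.5, 1.0]
opening: -0.001
finger_force: 0.7
t: 4.32
tool_pos: [0.5058, 0.0217, 0.0762]
ee_rot: [0.718, 0.696, -0.001, 0.001]
wrist_force: [-8.4, -2.2, 34.7]
opening: 0.001
finger_force: 17.2
```

```bash
python3 -m creep '[[0,0,-0.02,0,0,0],[0,0,-0.034,0,0,0],[0,0,-0.038,0,0,0],[0,0,-0.038,0,0,0],[0,0,-0.038,0,0,0]]' 1
python3 -m creep '[[0.026,-0.003,0,0,0,0],[0.026,-0.003,0,0,0,0],[0.026,-0.003,0,0,0,0],[0.026,-0.003,0,0,0,0],[0.026,-0.003,0,0,0,0]]'
python3 -m creep '[[0.026,-0.003,0,0,0,0],[0.026,-0.002,0,0,0,0],[0.026,-0.002,0,0,0,0],[0.025,-0.002,0,0,0,0],[0.025,-0.002,0,0,0,0]]'
python3 - <<'E'
from h import *
o=[]
for n in("scene","side"):
    im=capture(n);cv2.imwrite(f"pics/{n}1.png",im[...,::-1])
json.dump({k:np.array(v).tolist() for k,v in cal("wrist").items()},open("pics/w1.json","w"));cv2.imwrite("pics/wrist1.png",capture("wrist")[...,::-1])
I=[cv2.imread(f"pics/{n}1.png") for n in("scene","side","wrist")]
o=np.zeros((600,800,3),np.uint8)
o[:320,:400]=cv2.resize(I[0][180:308,220:380],(400,320));o[:320,400:]=cv2.resize(I[1][180:308,220:380],(400,320))
o[320:,:373]=cv2.resize(I[2],(373,280));cv2.imwrite("pics/c2.png",o)
E
```

```text
t: 4.73
tool_pos: [0.5059, 0.0221, 0.2418]
ee_rot: [0.718, 0.696, 0.0, -0.001]
wrist_force: [0.8, 0.6, -0.6]
opening: 0.705
finger_force: 0.0
t: 5.15
tool_pos: [0.495, 0.1535, 0.2401]
ee_rot: [0.718, 0.696, 0.0, -0.0]
wrist_force: [1.3, -0.2, -0.3]
opening: 0.999
finger_force: 0.0
t: 5.57
tool_pos: [0.4878, 0.282, 0.2398]
ee_rot: [0.718, 0.696, -0.0, -0.0]
wrist_force: [1.3, -1.0, -0.4]
opening: 1.003
finger_force: 0.0
```

View pics/c2.png

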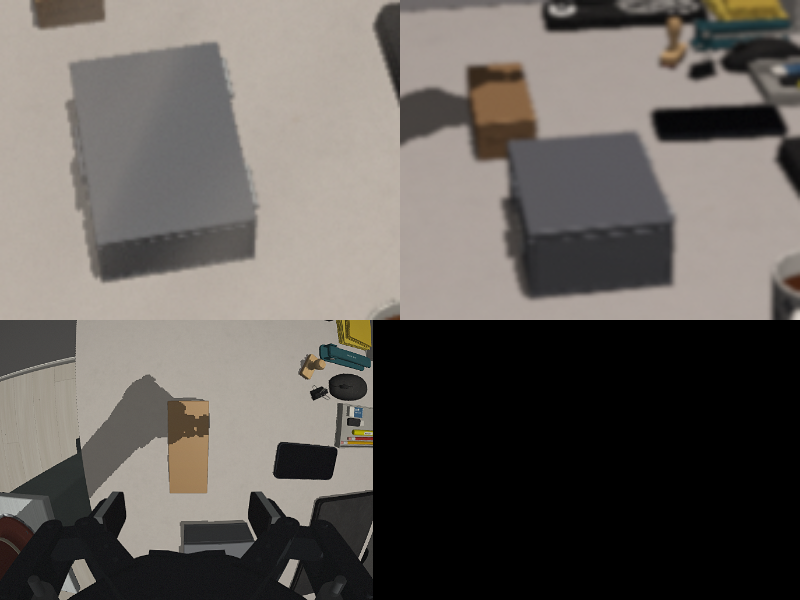

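The scene and side crops show the lid lying flat and shut, with its corners in the scene near (259,278), (248,205), (307,197) and (322,263). The wrist view shows the large box straight ahead. I now refine both poses.

```bash
cat > m.py <<'E'
from h import *
def lid(n,f,seed):
    im=cv2.GaussianBlur(cv2.imread(f),(3,3),0);m=np.zeros((482,642),np.uint8)
    cv2.floodFill(im,m,seed,0,(4,)*3,(4,)*3,4|(255<<8)|cv2.FLOODFILL_MASK_ONLY)
    m=cv2.morphologyEx(m[1:-1,1:-1],cv2.MORPH_OPEN,np.ones((5,5)));c=max(cv2.findContours(m,0,cv2.CHAIN_APPROX_NONE)[0],key=cv2.contourArea)
    return rect(cal(n),c,.068)
def rect(c,ct,z):
    P=plane(c,ct[:,0],z)[:,:2].astype(np.float32)*1000;(x,y),(w,h),a=cv2.minAreaRect(P)
    if w<h:a-=90;w,h=h,w
    return np.round([x,y,w,h,(a-90+90)%180-90],1)   # yaw of the long (y) axis
def board(c,im,z,v=40):
    h=cv2.cvtColor(im,cv2.COLOR_BGR2HSV);m=cv2.inRange(h,(5,80,v),(20,220,255));m=cv2.morphologyEx(m,cv2.MORPH_CLOSE,np.ones((5,5)))
    return [rect(c,x,z) for x in cv2.findContours(m,0,cv2.CHAIN_APPROX_NONE)[0] if cv2.contourArea(x)>1500]
E
python3 - <<'E'
from m import *
print("lid",lid("scene","pics/scene1.png",(285,235)),lid("side","pics/side1.png",(295,250)))
a,b=cal("scene"),cal("side")
u=[(259.2,278),(248,205.2),(307.2,197.2),(322.4,263.2)];v=[(269.2,274.8),(263.6,237.2),(315.2,233.2),(329.2,267.2)]
print(np.round(tri(a,u,b,v)*1000),tri(a,u,b,v).mean(0))
for c,q in((a,u),(b,v)):print(rect(c,np.array(q)[:,None],.068))
c=json.load(open("pics/w1.json"));c={k:np.array(x) for k,x in c.items()};c["fish"]=True
for z in(.04,.045):print("box",board(c,cv2.imread("pics/wrist1.png"),z))
E
```

```text
lid [536.3   7.8 210.1 138.8  -2.8] [533.2 -26.4 281.7 138.5  -7. ]
[[473. -63.  62.   6.]
 [479. 115.  64.   1.]
 [608. 111.  65.   0.]
 [606. -55.  62.   1.]] [0.54160014 0.02717495 0.06299347 0.00209474]
[542.1  21.8 179.4 129.7  -0.9]
[537.8  16.1 180.2 133.9  -1.2]
box [array([ 46.8,  74.3, 116.1, 110.9, -30.3]), array([487.3, 277.9, 151.9,  63.7,  -1.2])]
box [array([ 53.4,  78.4, 114.3, 109.3, -30.3]), array([487.3, 279.1, 149.6,  62.8,  -1.2])]
```

```bash
python3 -m creep '[[-0.028,0.006,0,0,0,0],[-0.028,0.006,0,0,0,0],[-0.028,0.006,0,0,0,0],[-0.028,0.006,0,0,0,0],[-0.028,0.006,0,0,0,0]]'
python3 -m creep '[[-0.028,0.007,0,0,0,0],[-0.028,0.007,0,0,0,0],[-0.028,0.007,0,0,0,0],[-0.028,0.006,0,0,0,0],[-0.028,0.006,0,0,0,0]]'
python3 - <<'E'
from m import *
w=cal("wrist");json.dump({k:np.array(v).tolist() for k,v in w.items()},open("pics/w2.json","w"));im=np.ascontiguousarray(capture("wrist")[...,::-1]);cv2.imwrite("pics/wrist2.png",im);print(observe()["tool_pos"])
E
```

```text
t: 6.13
tool_pos: [0.514, 0.1367, 0.24]
ee_rot: [0.719, 0.695, -0.001, 0.0]
wrist_force: [-0.2, -0.7, -0.7]
opening: 0.999
finger_force: 0.0
t: 6.55
tool_pos: [0.5423, -0.0044, 0.24]
ee_rot: [0.719, 0.695, -0.001, -0.0]
wrist_force: [1.3, 0.2, -0.7]
opening: 1.0
finger_force: 0.0
[ 0.54342234 -0.01318232  0.23947117]
```

View pics/wrist2.png

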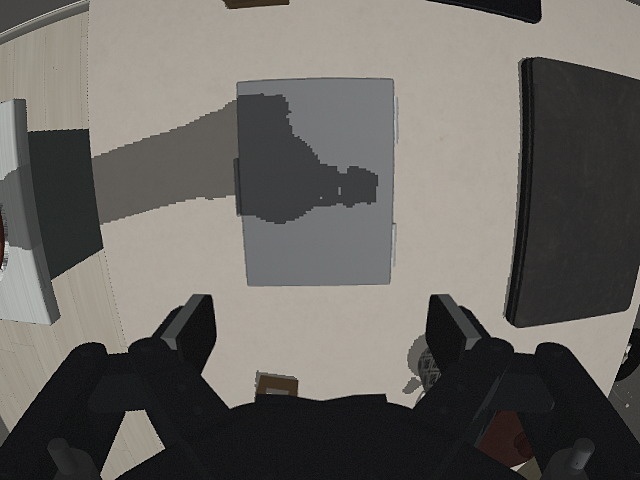

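The wrist view shows the whole lid, with corners at (236.5,79.5), (393,78.5), (390.5,285) and (247.5,286). The label plate on the left confirms which side is the front.

```bash
python3 - <<'E'
from m import *
q=np.array([(236.5,79.5),(393,78.5),(390.5,285),(247.5,286)])
c={k:np.array(x) for k,x in json.load(open("pics/w2.json")).items()};c["fish"]=True
P=plane(c,q,.068);print(np.round(P*1000,1).tolist(),P.mean(0),rect(c,q[:,None],.068))
for i in range(3):
  w=cal("wrist");im=np.ascontiguousarray(capture("wrist")[...,::-1])
h=cv2.cvtColor(im,cv2.COLOR_BGR2HSV)
m=((h[...,0]>95)&(h[...,0]<130)&(h[...,2]>40)).astype(np.uint8)*255;m[310:]=0;m[:,:200]=0;m[:,450:]=0
m=cv2.morphologyEx(m,cv2.MORPH_CLOSE,np.ones((5,5)));m=cv2.morphologyEx(m,cv2.MORPH_OPEN,np.ones((9,9)))
ct=max(cv2.findContours(m,0,2)[0],key=cv2.contourArea);print(cv2.boundingRect(ct),rect(w,ct,.068),rect(w,ct,.066),observe()["tool_pos"],h[100,360],h[200,300],h[50,300])
E
```

```text
[[476.4, 115.8, 68.0], [605.3, 111.8, 68.0], [603.2, -68.9, 68.0], [473.2, -65.6, 68.0]] [0.53948699 0.02325584 0.068     ] [539.8  23.4 182.5 130.1  -1. ]
(233, 75, 160, 209) [536.8  23.4 178.9 133.8  -1. ] [536.7  23.1 180.1 134.7  -1. ] [ 0.54226616 -0.00351484  0.23988247] [100   6 122] [120   8  62] [ 19  21 168]
```

```bash
python3 -m creep '[[0.028,-0.006,0,0,0,-0.8],[0.028,-0.006,0,0,0,0],[0.028,-0.006,0,0,0,0],[0.028,-0.006,0,0,0,0],[0.028,-0.006,0,0,0,0]]'
python3 -m creep '[[0.028,-0.006,0,0,0,0],[0.028,-0.006,0,0,0,0],[0.028,-0.006,0,0,0,0],[0.028,-0.006,0,0,0,0],[0.03,-0.006,0,0,0,0]]'
python3 -m creep '[[0,0,0.03,0,0,0],[0,0,0.03,0,0,0],[0,0,0.03,0,0,0],[0,0,0.02,0,0,0],[0,0,0,0,0,0]]'
python3 - <<'E'
from m import *
w=cal("wrist");im=np.ascontiguousarray(capture("wrist")[...,::-1]);print(board(w,im,.045));s=observe();print(s["tool_pos"],2*np.degrees(np.arctan2(s["ee_rot"][1],s["ee_rot"][0]))-90)
E
```

```text
t: 7.17
tool_pos: [0.5142, 0.1416, 0.2404]
ee_rot: [0.712, 0.702, 0.0, -0.0]
wrist_force: [-0.6, 1.2, -0.6]
opening: 1.003
finger_force: 0.0
t: 7.58
tool_pos: [0.4864, 0.2836, 0.2404]
ee_rot: [0.712, 0.702, -0.0, -0.0]
wrist_force: [0.6, -0.3, 0.8]
opening: 1.003
finger_force: 0.0
t: 8.0
tool_pos: [0.4842, 0.2806, 0.1261]
ee_rot: [0.712, 0.702, -0.005, -0.001]
wrist_force: [-0.1, 0.1, -0.6]
opening: 0.997
finger_force: 0.0
[array([487.3, 279.2, 151. ,  62.6,  -1.2]), array([694.6, 421.3,  73.3,  35.1, -59.4])]
[0.48567466 0.28163625 0.12858957] -0.8525096208286413
```

```bash
python3 -m creep '[[-0.002,0.001,0.03,0,0,0],[0,0.001,0.03,0,0,0],[0,0,0.025,0,0,0],[0,0,0.02,0,0,0],[0,0,0.007,0,0,0]]'
python3 -m creep '[[0,0,0,0,0,0],[0,0,0,0,0,0],[0,0,0,0,0,0],[0,0,0,0,0,0],[0,0,0,0,0,0]]' 0 40
python3 -m creep '[[0,0,0,0,0,0],[0,0,0,0,0,0],[0,0,-0.01,0,0,0],[0,0,-0.02,0,0,0],[0,0,-0.02,0,0,0]]'
```

```text
t: 8.47
tool_pos: [0.4893, 0.2799, 0.0175]
ee_rot: [0.713, 0.701, -0.001, -0.0]
wrist_force: [-1.0, -0.1, 0.7]
opening: 0.999
finger_force: 0.0
t: 8.88
tool_pos: [0.4909, 0.2806, 0.0203]
ee_rot: [0.713, 0.701, 0.002, 0.0]
wrist_force: [-0.5, 1.0, 4.8]
opening: 0.716
finger_force: 46.6
t: 9.3
tool_pos: [0.4893, 0.2786, 0.0687]
ee_rot: [0.713, 0.701, -0.001, -0.0]
wrist_force: [0.1, -0.4, -2.6]
opening: 0.719
finger_force: 45.6
```

```bash
python3 -m creep '[[0,0,-0.02,0,0,0],[0,0,-0.02,0,0,0],[0,0,-0.02,0,0,0],[-0.01,0.002,-0.01,0,0,0],[-0.02,0.005,0,0,0,0]]'
python3 -m creep '[[-0.025,0.005,0,0,0,0],[-0.025,0.005,0,0,0,0],[-0.025,0.006,0,0,0,0],[-0.025,0.006,0,0,0,0],[-0.025,0.006,0,0,0,0]]'
python3 -m creep '[[-0.025,0.006,0,0,0,0],[-0.025,0.006,0,0,0,0],[-0.025,0.005,0,0,0,0],[-0.015,0.003,0,0,0,0],[-0.01,0.001,0,0,0,0]]'
python3 -m creep '[[0,0,0,0,0,0],[0,0,0,0,0,0],[0,0,0,0,0,0],[0,0,0,0,0,0],[0,0,0,0,0,0]]'
python3 - <<'E'
from m import *
o=np.zeros((480,800,3),np.uint8)
for n in("scene","side","wrist"):
    if n=="wrist": w=cal(n);json.dump({k:np.array(v).tolist() for k,v in w.items()},open("pics/w3.json","w"))
    cv2.imwrite(f"pics/{n}3.png",capture(n)[...,::-1])
I=[cv2.imread(f"pics/{n}3.png") for n in("scene","side","wrist")]
for i,im in enumerate(I[:2]):o[:,400*i:400*i+400]=cv2.resize(im[150:300,220:345],(400,480),interpolation=cv2.INTER_CUBIC)
cv2.imwrite("pics/c3.png",o)
P=np.array([observe()["tool_pos"] for _ in range(3)]);q=observe()["ee_rot"];print(P,2*np.degrees(np.arctan2(q[1],q[0]))-90)
for z in(.15,.155):print(board(cal("wrist"),I[2],z))
E
```

```text
t: 9.72
tool_pos: [0.4966, 0.2529, 0.1416]
ee_rot: [0.711, 0.703, 0.004, -0.0]
wrist_force: [0.4, -0.1, -2.4]
opening: 0.719
finger_force: 45.7
t: 10.13
tool_pos: [0.5218, 0.1211, 0.1381]
ee_rot: [0.713, 0.701, -0.001, 0.0]
wrist_force: [0.3, -0.3, -2.0]
opening: 0.716
finger_force: 45.7
t: 10.55
tool_pos: [0.5412, 0.019, 0.1378]
ee_rot: [0.715, 0.699, -0.001, 0.0]
wrist_force: [0.2, -0.4, -1.2]
opening: 0.717
finger_force: 45.7
t: 10.97
tool_pos: [0.5413, 0.0253, 0.1385]
ee_rot: [0.712, 0.702, 0.0, -0.0]
wrist_force: [0.5, -0.3, -2.0]
opening: 0.721
finger_force: 45.7
[[0.54143277 0.02440551 0.13838116]
 [0.54143277 0.02440551 0.13838116]
 [0.54143277 0.02440551 0.13838116]] -0.9005029748317526
[array([541.2,  41.4, 115.7,  70.5,  -1. ])]
[array([541.2,  43.5, 111. ,  67.6,  -1. ])]
```

View pics/c3.png

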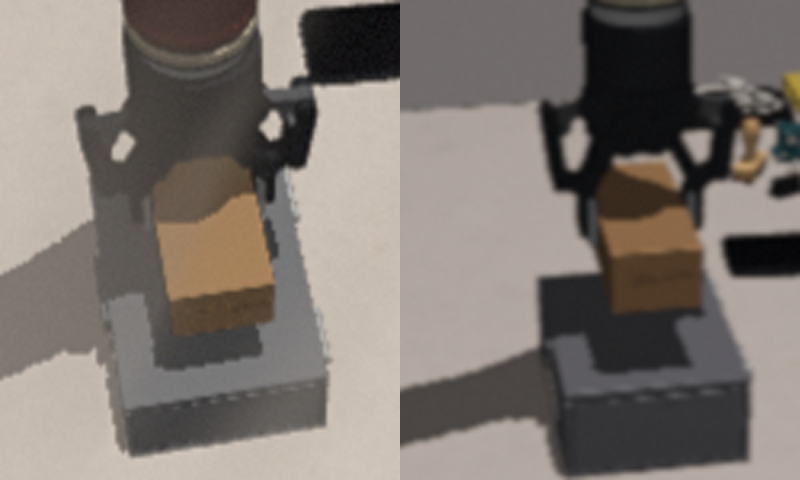

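The views show the box held level above the lid's middle, at x 0.541 and yaw -1.0° from the wrist camera. I lower it gently until it makes contact.

```bash
python3 -m creep '[[-0.001,0,0.01,0,0,0],[0,0,0.01,0,0,0],[0,0,0.01,0,0,0],[0,0,0.01,0,0,0],[0,0,0.004,0,0,0]]'
python3 -m creep '[[0,0,0.001,0,0,0],[0,0,0.001,0,0,0],[0,0,0.001,0,0,0],[0,0,0.001,0,0,0],[0,0,0.001,0,0,0]]'
```

```text
t: 11.53
tool_pos: [0.5401, 0.0223, 0.092]
ee_rot: [0.713, 0.701, -0.001, -0.001]
wrist_force: [0.0, -0.6, -1.3]
opening: 0.716
finger_force: 45.6
t: 11.95
tool_pos: [0.5419, 0.0226, 0.0897]
ee_rot: [0.713, 0.701, 0.0, 0.0]
wrist_force: [-0.3, 0.5, -1.9]
opening: 0.719
finger_force: 45.6
```

```bash
python3 -m creep '[[0,0,0.001,0,0,0],[0,0,0.001,0,0,0],[0,0,0,0,0,0],[0,0,0,0,0,0],[0,0,0,0,0,0]]'
python3 -m creep '[[0,0,0.001,0,0,0],[0,0,0,0,0,0],[0,0,0,0,0,0],[0,0,0,0,0,0],[0,0,0,0,0,0]]'
```

```text
t: 12.37
tool_pos: [0.5418, 0.0225, 0.0887]
ee_rot: [0.713, 0.701, 0.0, 0.001]
wrist_force: [-2.7, -0.3, 5.2]
opening: 0.718
finger_force: 46.5
t: 12.78
tool_pos: [0.5418, 0.0226, 0.0886]
ee_rot: [0.713, 0.701, 0.0, 0.001]
wrist_force: [-4.0, -1.9, 12.9]
opening: 0.719
finger_force: 47.3
```

```bash
python3 -m creep '[[0,0,-0.001,0,0,0],[0,0,0,0,0,0],[0,0,0,0,0,0],[0,0,0,0,0,0],[0,0,0,0,0,0]]'
python3 -m creep '[[0,0,0,0,0,0],[0,0,0,0,0,0],[0,0,0,0,0,0],[0,0,0,0,0,0],[0,0,0,0,0,0]]' 1
python3 -m creep '[[0,0,-0.01,0,0,0],[0,0,-0.025,0,0,0],[0,0,-0.035,0,0,0],[0,0,-0.035,0,0,0],[0,0,-0.035,0,0,0]]'
python3 - <<'E'
from m import *
for i in range(2):w=cal("wrist");im=np.ascontiguousarray(capture("wrist")[...,::-1])
cv2.imwrite("pics/wrist4.png",im)
for z in(.068+.045,):print(board(w,im,z))
h=cv2.cvtColor(im,cv2.COLOR_BGR2HSV)
print(observe()["tool_pos"])
E
```

```text
t: 13.2
tool_pos: [0.5418, 0.0226, 0.0887]
ee_rot: [0.713, 0.701, 0.0, 0.001]
wrist_force: [-3.3, -0.6, 7.4]
opening: 0.718
finger_force: 46.9
t: 13.62
tool_pos: [0.5415, 0.0226, 0.0871]
ee_rot: [0.713, 0.701, -0.0, -0.0]
wrist_force: [0.1, -0.8, -0.5]
opening: 0.999
finger_force: 0.0
t: 14.03
tool_pos: [0.5411, 0.0227, 0.2294]
ee_rot: [0.713, 0.701, 0.0, -0.0]
wrist_force: [1.0, 0.7, 0.1]
opening: 1.003
finger_force: 0.0
[array([541.3,  21. , 151. ,  62.8,  -1. ])]
[0.54523879 0.02388929 0.23412537]
```

View pics/wrist4.png

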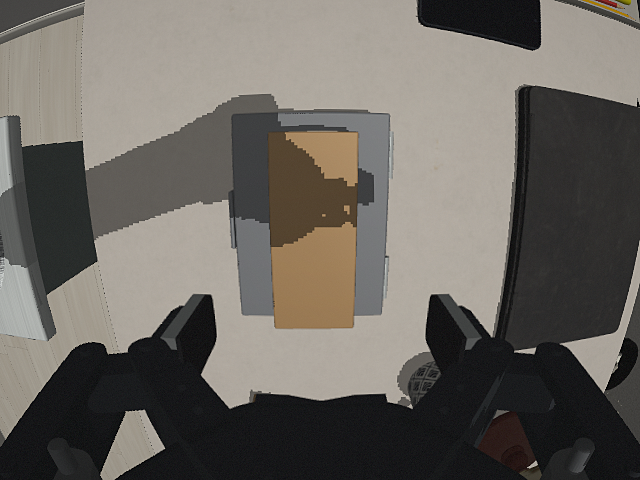

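The box lies on the lid. Box corners are at (268,132), (358,132), (353,328) and (275,328), and lid corners are at about (232.5,113.5), (389,113), (383,315.5) and (241,315). I check them against each other in the same picture.

```bash
python3 - <<'E'
from m import *
w=cal("wrist")
q=np.array([(232.5,113.5),(389,113),(383,315.5),(241,315)])
P=plane(w,q,.068);print(np.round(P*1000).tolist(),rect(w,q[:,None],.068))
b=np.array([(268.5,131.5),(358,132),(353,328),(275,328)]);print(np.round(plane(w,b,.113)*1000).tolist(),plane(w,b,.113).mean(0))
# along-case-y extents from mid columns
print(observe()["tool_pos"])
E
```

```text
[[477.0, 114.0, 68.0], [604.0, 112.0, 68.0], [603.0, -68.0, 68.0], [472.0, -64.0, 68.0]] [540.   23.7 179.3 130.9  -1.5]
[[512.0, 97.0, 113.0], [573.0, 95.0, 113.0], [571.0, -54.0, 113.0], [509.0, -52.0, 113.0]] [0.54137531 0.02152309 0.113     ]
[0.54523879 0.02388929 0.23412537]
```

The box sits within about 1 to 2 mm of centre and parallel, so I go for the small box.

```bash
python3 -m creep '[[-0.03,-0.006,0,0,0,0],[-0.03,-0.006,0,0,0,0],[-0.03,-0.006,0,0,0,0],[-0.03,-0.006,0,0,0,0],[-0.03,-0.006,0,0,0,0]]'
python3 -m creep '[[-0.03,-0.006,0,0,0,0],[-0.03,-0.006,0,0,0,0],[-0.03,-0.007,0,0,0,0],[-0.03,-0.007,0,0,0,0],[-0.028,-0.006,0,0,0,0]]'
python3 -m creep '[[0,0,0.02,0,0,4.6],[0,0,0.025,0,0,4.7],[0,0,0.03,0,0,0],[0,0,0.025,0,0,0],[0,0,0,0,0,0]]'
python3 - <<'E'
from m import *
for i in range(2):w=cal("wrist");im=np.ascontiguousarray(capture("wrist")[...,::-1])
cv2.imwrite("pics/wrist5.png",im)
for z in(.035,.04,.045):print(board(w,im,z))
s=observe();print(s["tool_pos"],2*np.degrees(np.arctan2(s["ee_rot"][1],s["ee_rot"][0]))-90)
E
```

```text
t: 14.55
tool_pos: [0.5082, -0.1281, 0.2274]
ee_rot: [0.713, 0.701, -0.0, -0.0]
wrist_force: [0.8, 0.8, -0.8]
opening: 1.001
finger_force: 0.0
t: 14.97
tool_pos: [0.4733, -0.2761, 0.2273]
ee_rot: [0.713, 0.701, -0.0, -0.0]
wrist_force: [-0.5, 0.1, -0.8]
opening: 1.005
finger_force: 0.0
t: 15.38
tool_pos: [0.4707, -0.2729, 0.1228]
ee_rot: [0.768, 0.641, -0.002, -0.005]
wrist_force: [-1.5, 0.7, -0.5]
opening: 0.995
finger_force: 0.0
[array([ 473.6, -273.1,  114. ,   49.8,  -10.1]), array([ 724.9, -204.1,   78.9,   33.1,   -9.2])]
[array([ 473.9, -271.6,  111.4,   48.7,  -10.1]), array([ 719.6, -204.2,   77.1,   32.4,   -9.2])]
[array([ 474.1, -270.2,  108.9,   47.6,  -10.1]), array([ 714.2, -204.2,   75.4,   31.6,   -9.2])]
[ 0.47415603 -0.27401629  0.12716595] -10.265060361952749
```

```bash
python3 -m creep '[[0.001,0,0.03,0,0,0],[0,0,0.03,0,0,0],[0,0,0.025,0,0,0],[0,0,0.02,0,0,0],[0,0,0.007,0,0,0]]'
python3 -m creep '[[0,0,0,0,0,0],[0,0,0,0,0,0],[0,0,0,0,0,0],[0,0,0,0,0,0],[0,0,0,0,0,0]]' 0 30
python3 -m creep '[[0,0,0,0,0,0],[0,0,0,0,0,0],[0,0,-0.01,0,0,0],[0,0,-0.02,0,0,0],[0,0,-0.02,0,0,0]]'
```

```text
t: 15.9
tool_pos: [0.4747, -0.2733, 0.0147]
ee_rot: [0.768, 0.641, -0.0, -0.0]
wrist_force: [-0.2, 0.2, 0.1]
opening: 0.994
finger_force: 0.0
t: 16.32
tool_pos: [0.4758, -0.274, 0.0174]
ee_rot: [0.768, 0.641, 0.001, 0.002]
wrist_force: [-0.5, -0.5, 7.4]
opening: 0.557
finger_force: 33.5
t: 16.73
tool_pos: [0.4738, -0.273, 0.0659]
ee_rot: [0.768, 0.641, -0.0, -0.001]
wrist_force: [-0.0, -1.5, -1.5]
opening: 0.557
finger_force: 32.4
```

```bash
python3 -m creep '[[0,0,-0.02,0,0,0],[0,0,-0.025,0,0,-3],[0,0,-0.025,0,0,-3.2],[0,0,-0.025,0,0,-3],[0,0,-0.02,0,0,0]]'
python3 -m creep '[[0.02,0.004,0,0,0,0],[0.03,0.006,0,0,0,0],[0.03,0.006,0,0,0,0],[0.03,0.006,0,0,0,0],[0.03,0.006,0,0,0,0]]'
python3 -m creep '[[0.03,0.006,0,0,0,0],[0.03,0.006,0,0,0,0],[0.03,0.006,0,0,0,0],[0.03,0.006,0,0,0,0],[0.02,0.005,0,0,0,0]]'
python3 -m creep '[[0.01,0.003,0,0,0,0],[0.005,0.002,0,0,0,0],[0,0,0,0,0,0],[0,0,0,0,0,0],[0,0,0,0,0,0]]'
python3 - <<'E'
from m import *
for i in range(2):w=cal("wrist");im=np.ascontiguousarray(capture("wrist")[...,::-1])
cv2.imwrite("pics/wrist6.png",im);s=observe();print(s["tool_pos"],2*np.degrees(np.arctan2(s["ee_rot"][1],s["ee_rot"][0]))-90)
print(board(w,im,s["tool_pos"][2]-.016+.04))
o=np.zeros((480,800,3),np.uint8)
for i,n in enumerate(("scene","side")):
    c=capture(n)[...,::-1];cv2.imwrite(f"pics/{n}6.png",c);o[:,400*i:400*i+400]=cv2.resize(c[150:300,220:345],(400,480),interpolation=cv2.INTER_CUBIC)
cv2.imwrite("pics/c6.png",o)
E
```

```text
t: 17.15
tool_pos: [0.4744, -0.2734, 0.1828]
ee_rot: [0.713, 0.701, 0.0, 0.001]
wrist_force: [0.1, -1.2, -2.0]
opening: 0.557
finger_force: 32.5
t: 17.57
tool_pos: [0.5048, -0.1327, 0.181]
ee_rot: [0.714, 0.7, -0.0, 0.0]
wrist_force: [0.5, 0.6, -1.8]
opening: 0.556
finger_force: 32.5
t: 17.98
tool_pos: [0.5365, 0.0096, 0.1812]
ee_rot: [0.712, 0.702, 0.001, -0.001]
wrist_force: [1.4, 0.2, -1.9]
opening: 0.554
finger_force: 32.4
t: 18.4
tool_pos: [0.5417, 0.0179, 0.1801]
ee_rot: [0.715, 0.699, -0.001, 0.0]
wrist_force: [0.2, -0.2, -2.5]
opening: 0.555
finger_force: 32.4
[0.54185523 0.01839661 0.18018923] -1.256378495586489
[array([541.7,  41.7, 101.4,  48.2,  -1.2])]
```

View pics/wrist6.png

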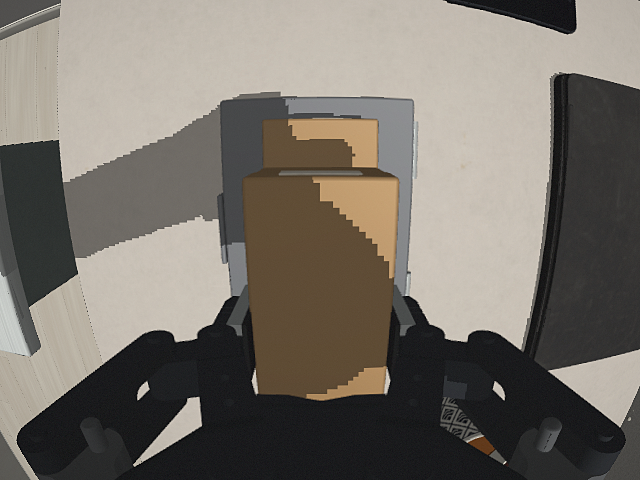

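The wrist view shows the held small box with its far top edge at row 177.5 (columns 243.5 to 398.5), above the large box's far edge at row 119.5 (columns 263 to 378). I compare the two edges.

```bash
python3 - <<'E'
from m import *
w=cal("wrist");s=observe();z=s["tool_pos"][2]-.016+.04
a=plane(w,[(243.5,177.5),(398.5,177.5)],z);b=plane(w,[(263,119.5),(378,119.5)],.113);c=plane(w,[(220.5,99.5),(413,99)],.068)
print(*[np.round(np.r_[p.mean(0),np.linalg.norm(p[1]-p[0])]*1000,1) for p in(a,b,c)])
print("centres y small,large,case",a.mean(0)[1]-.055,b.mean(0)[1]-.075,c.mean(0)[1]-.09)
E
```

```text
[542.8  75.9 204.3  47.3] [543.1  97.5 113.   62.2] [540.9 114.6  68.  128.8]
centres y small,large,case 0.020885188984800997 0.022493970723214865 0.024617746190225026
```

```bash
python3 -m creep '[[0.0015,0,0.01,0,0,0],[0,0,0.01,0,0,0],[0,0,0.01,0,0,0],[0,0,0.01,0,0,0],[0,0,0.004,0,0,0]]'
python3 -m creep '[[0,0,0.001,0,0,0],[0,0,0.001,0,0,0],[0,0,0.001,0,0,0],[0,0,0,0,0,0],[0,0,0,0,0,0]]'
python3 -m creep '[[0,0,0.001,0,0,0],[0,0,0.001,0,0,0],[0,0,0,0,0,0],[0,0,0,0,0,0],[0,0,0,0,0,0]]'
```

```text
t: 19.02
tool_pos: [0.5408, 0.0217, 0.1339]
ee_rot: [0.714, 0.7, -0.002, -0.001]
wrist_force: [-0.2, -0.6, -2.1]
opening: 0.557
finger_force: 32.4
t: 19.43
tool_pos: [0.5424, 0.022, 0.1337]
ee_rot: [0.714, 0.7, 0.0, 0.0]
wrist_force: [0.3, -0.2, -1.9]
opening: 0.553
finger_force: 32.4
t: 19.85
tool_pos: [0.5422, 0.0219, 0.1314]
ee_rot: [0.714, 0.7, 0.0, -0.0]
wrist_force: [0.0, -0.5, -1.6]
opening: 0.555
finger_force: 32.4
```

```bash
python3 -m creep '[[0,0,0.001,0,0,0],[0,0,0,0,0,0],[0,0,0,0,0,0],[0,0,0,0,0,0],[0,0,0,0,0,0]]'
python3 -m creep '[[0,0,0.001,0,0,0],[0,0,0,0,0,0],[0,0,0,0,0,0],[0,0,0,0,0,0],[0,0,0,0,0,0]]'
```

```text
t: 20.27
tool_pos: [0.5424, 0.022, 0.1309]
ee_rot: [0.714, 0.7, 0.0, 0.0]
wrist_force: [-2.0, -0.1, 5.3]
opening: 0.56
finger_force: 33.2
t: 20.68
tool_pos: [0.5424, 0.022, 0.1308]
ee_rot: [0.714, 0.7, 0.0, 0.001]
wrist_force: [-3.7, -0.6, 10.5]
opening: 0.557
finger_force: 33.9
```

Contact has been made. I ease the load, release, lift straight up, then retreat to the front right.

```bash
python3 -m creep '[[0,0,-0.001,0,0,0],[0,0,0,0,0,0],[0,0,0,0,0,0],[0,0,0,0,0,0],[0,0,0,0,0,0]]'
python3 -m creep '[[0,0,0,0,0,0],[0,0,0,0,0,0],[0,0,0,0,0,0],[0,0,0,0,0,0],[0,0,0,0,0,0]]' 1
python3 -m creep '[[0,0,-0.01,0,0,0],[0,0,-0.025,0,0,0],[0,0,-0.035,0,0,0],[0,0,-0.035,0,0,0],[0,0,-0.02,0,0,0]]'
python3 -m creep '[[-0.015,0,0,0,0,0],[-0.02,0,0,0,0,0],[-0.02,0,0,0,0,0],[-0.015,0,0,0,0,0],[0,0,0,0,0,0]]'
python3 - <<'E'
from m import *
for i in range(2):w=cal("wrist");im=np.ascontiguousarray(capture("wrist")[...,::-1])
cv2.imwrite("pics/wrist7.png",im);print(observe()["t"])
o=np.zeros((600,800,3),np.uint8)
o[:,:400]=cv2.resize(im[60:360,210:410],(400,600))
for i,n in enumerate(("scene","side")):
    c=capture(n)[...,::-1];cv2.imwrite(f"pics/{n}7.png",c);o[300*i:300*i+300,400:]=cv2.resize(c[150:320,225:452],(400,300),interpolation=cv2.INTER_CUBIC)
cv2.imwrite("pics/c7.png",o)
E
```

```text
t: 21.1
tool_pos: [0.5424, 0.022, 0.1308]
ee_rot: [0.714, 0.7, 0.0, 0.0]
wrist_force: [-1.9, -0.5, 5.5]
opening: 0.557
finger_force: 33.4
t: 21.52
tool_pos: [0.5421, 0.022, 0.1301]
ee_rot: [0.714, 0.7, -0.0, -0.0]
wrist_force: [-0.3, -0.4, 0.3]
opening: 0.997
finger_force: 0.0
t: 21.93
tool_pos: [0.5436, 0.0226, 0.2599]
ee_rot: [0.714, 0.701, 0.003, 0.002]
wrist_force: [0.3, 0.2, -0.3]
opening: 0.999
finger_force: 0.0
t: 22.35
tool_pos: [0.5407, -0.0527, 0.2557]
ee_rot: [0.716, 0.698, -0.001, 0.001]
wrist_force: [0.1, -1.1, -0.0]
opening: 0.999
finger_force: 0.0
22.45
```

View pics/c7.png

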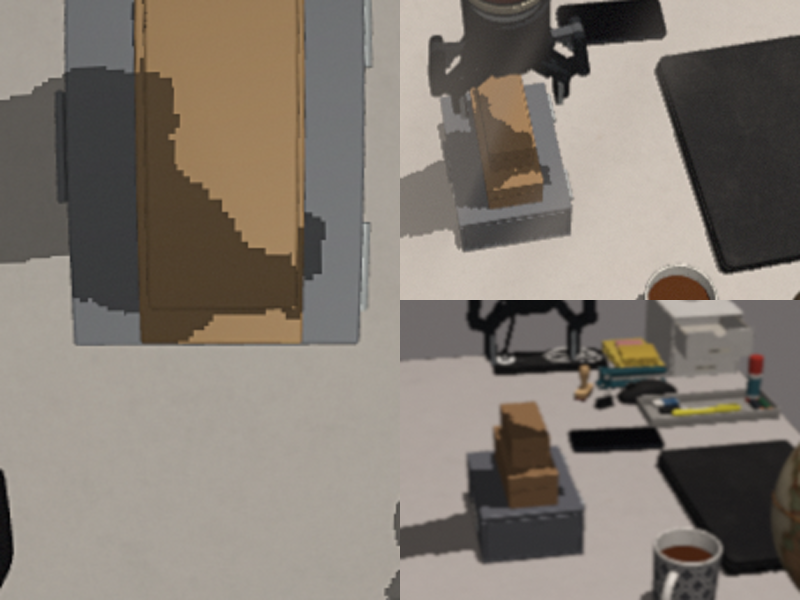

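The pictures show the lid shut with both boxes stacked, centred and parallel. The gripper is clear above the stack, and the mug and phone are untouched. I hand the job in.

```bash
python3 -c "from cell import *;print(job_done())"
```

```text
the job is handed in; nothing more can be done
None
```

The job is handed in after about 22 s of robot time: the lid is shut, the large box is on it within about 2 mm of centre, the small box is centred on that, their long sides are parallel to about 1°, and the mug and phone were not touched.

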